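# Show the glass-ball dish to the label reader

## Task

Clear the blue-capped marker off the reader's black pad: drop it end-down into the free hole of the green marker block. Then lift the white dish by its orange handle with the loose glass ball in it, turn it about a quarter turn so that its yellow label squarely faces the reader's red window, and finish while holding it there in the air: over the middle of the pad, label at the height of the window, dish level and still. The ball must stay in the middle of the dish throughout, and everything else on the table stays where it is.

Things in the scene. Friction and masses are not known exactly. Their poses are not given: they have to be found in the camera images.
- station: the label reader, fixed: a black rubber pad 170 x 170 mm, 4 mm thick, with a white ring in its middle, and on its +y side a grey reader box (80 wide, 60 deep, 155 high; front face 130 mm from the pad's middle). Origin: middle of the pad's underside, on the table; +y points from the pad to the reader, z up
- pad_centre (a point): middle of the pad's top, in the white ring
- window (a point): centre of the reader's red window (50 x 32 mm), 115 mm above the table and 127 mm along the station's +y from the pad's middle; the window looks back along the station's -y, over the pad
- holder: green marker block, fixed, 60 (x) x 150 (y) x 80 mm high, with one free hole near its -y end; a red and a black pen, 18 mm across, sit in the rest of it with their tops 13 mm above the block. Origin: middle of the underside
- free_hole (a point): centre of the mouth of the free hole, at the top of the block, 40 mm from the block's middle along its -y: 29 mm across, 70 mm deep; the red pen's axis is 45 mm from it along +y
- marker: thick marker, 22 mm across, 140 mm long, white with blue cap (the lowest 45 mm) and blue top end, standing upright on its cap on the pad, 35 g or so. Origin: centre of its lower end; z along it, up. No part is fragile; grip it anywhere along its straight barrel
- dish: round white dish on a wooden foot (70 mm across), 128 mm across the rim, rim 32 mm high, about 250 g; inside it slopes at about 20 degrees down to a small flat middle. A steel arch stands over it in its y-z plane, uprights at y = +-64 mm, with a straight top bar along y. Origin: centre of the underside; x points to the yellow label, z up
- grip (a point): middle of the orange handle on the arch's top bar, 105 mm above the dish's underside: 14 mm thick (along the dish's x), 80 mm long (along y), 16 mm high
- label (a point): centre of the outer face of the yellow label, 46 wide x 28 high with black bars, on the rim 68 mm from the dish's axis along its +x and 30 mm above its underside; it faces along the dish's +x
- dish_middle (a point): middle of the dish's inner floor, on its axis, 10 mm above its underside
- ball_center (a point): centre of the loose amber glass ball, 32 mm across, 43 g, lying in the dish
- tape: roll of brown packing tape lying flat, 100 mm across, 48 high, loose; leave it alone. Origin: middle of the underside
- white_tape: roll of white tape lying flat, 84 mm across, 25 high, loose; leave it alone. Origin: middle of the underside
- glue: small jar with orange cap, 44 mm across, 90 high, loose; leave it alone. Origin: middle of the underside
- scissors: scissors with red handles lying flat, about 160 mm long, 10 high, loose; leave it alone. Origin: middle of the underside
- strip: green strip lying flat, 34 x 200 x 6 mm, loose; leave it alone. Origin: middle of the underside
- carton: small closed carton, 90 x 120 x 60 mm, loose; leave it alone. Origin: middle of the underside
- stapler: red and black stapler, 130 x 34 x 45 mm, loose; leave it alone. Origin: middle of the underside

How it is judged:
By the outcome, as a careful person would: the job done as asked, in the order asked, and still so for the second after the job is handed in, while the arm keeps its last pose, push and grip.
It also fails if it takes over 64 s, if anything falls off the work surface, if the arm or the gripper's body presses on something with over 40 N, if the wrist force passes 120 N, or if a joint passes its speed limit or range.

## Robot

A 7-joint arm with a two-finger parallel gripper is mounted at the origin on the work surface. World frame = base frame: x ahead of the robot, y to its left, z up, the work surface at z = 0. Lengths are in m, angles in rad, forces in N, time in s.
With the tool pointing down it reaches from about 0.4 to 0.875 m from the base axis. Payload 4.4 kg.
Tool frame: the origin (TCP) lies on the centre line of the jaws, within the pads' length; the fingertips stand 17 mm ahead of it and the grasp point (between the pads) lies 2 mm behind it (manip.tcp_to_tips is the z of the fingertips in the tool frame, in m); z points along the fingers, y is the line along which they close (so a half turn about z gives the same grasp; the last joint's range is limited). The gripper opens to 85 mm and grips with 20 to 120 N. Pads are 22 mm wide; open, the fingers measure 114 mm over their backs; the gripper's body (76 mm by 85 mm) begins 54 mm behind the grasp point. The pads swing forward as they close: fully open they stand 13 mm farther back than shut.
Start: joints at [1.143, 0.628, 0.038, 1.517, -0.027, 0.996, -0.02], TCP at [0.23, -0.608, 0.248] pointing down, gripper open.
Joint ranges: [-3.06, 3.06], [-0.37, 2.12], [-1.25, 1.32], [0.18, 2.47], [-1.1, 4.24], [0.23, 1.98], [-2.94, 2.94]. Speed limits (rad/s): [2.57, 2.57, 3.14, 3.14, 3.14, 3.14, 3.14].

## Interface

Orientations are given as a 3x3 rotation matrix whose columns are the frame's x, y, z axes.
In Python, from bench import manip, imaging, order gives the robot as it stands. The module is installed in compiled form; this text tells all that it offers.
- The arm moves only by the tool apply_moves, never from a script. Its argument "plan" is a list of rows, each a list of 2 entries, a list of its own where there are three numbers: the shift along the tool's x, y, z in cm, then the turn about the tool's z in rad. A call has 1 to 12 rows; each row is the pose to reach, as a shift and turn from the pose commanded when the call began, along the tool's axes at that moment; what a row does not reach only later rows make up. A row lasts 1/10 s, in which the tool goes at most 50 mm and 8.59 degrees, less where a joint would pass 70% of its speed; a pose out of reach is approached as far as the arm can. A call with a gripper value outside its range is refused whole. "grip" is the finger opening in cm, from 0 to 8.54, set as the call begins (left out, the last holds). The fingers move at their own pace and stop on an object; "newtons" is the grip in N (left out, the last holds). Time passes only in rows, so rows that repeat a pose let the fingers close. It gives the time, the measured TCP pose, the force, the opening and the grip force at its end, in the units of the state.
- manip.observe(): the state, without advancing time (a new reading comes with each control period).
- imaging.camera(name): name is "scene" or "top" or "wrist"; returns a dict with "img" (480x640x3 uint8, red, green, blue), "z_map" (480x640 float32, m along the optical axis (not along the pixel's ray), 0 where there is no reading), "intrinsics" (3x3 intrinsics, pixels), "k1" (the pictures are not rectified: a ray, as slopes to the right and down, at radius r is drawn at 1 + k1 r^2 times it, then the intrinsics apply), "origin" and "orientation" of the camera in the world. Camera axes: x right, y down, z forward; pixel columns grow to the right and rows downward; lengths in m; the calibration is good to about 2 mm. A picture is of the moment at which its call begins.
- order.finish_job(): hands the job in; it is judged then, once.
Trained networks look in a picture, given as the dict that the camera call returned (one of the last four; its "shot" number tells which), for a name from the list of things; names that differ only in an ending like _2 or _b are one class to them, and where a whole thing is asked for, a point or a joint stands for the part that bears it (a point fixed in the world has none). Each returns a list of dicts, best first, with "conf" (0 to 1); they miss things now and then, are a little off and sometimes report something else, mostly with a low value. They report only what shows in the picture. A call takes as long as a camera call.
- imaging.spot_in(picture, label): "extent" ([left, top, width, height] in pixels, round what is visible of it).
- imaging.regions_of(picture, label): "pixels" (480x640 bool, what is visible of it) and "extent" ([left, top, width, height] in pixels, round what is visible of it).
- imaging.pinpoint(picture, label): "centre" ([column, row] in pixels: a listed point, or the origin of a listed thing).
The state is a dict: "time_s": time; "q": joint angles; "qvel": joint speeds; "joint_torque": joint torques, N m; "position": TCP position; "orientation": TCP orientation; "wrist_force": force on the tool from outside, world axes, zero at the start; "ft_torque": the same for the moment, N m; "gripper_width": finger opening in m; "grasp_force": force on a finger pad.
Only numpy, scipy, OpenCV 4.12 (cv2) and the standard library are available. Lean on these libraries where they do the work, as an engineer would, in place of code of your own. Each camera call takes 0.05 s, during which the arm holds its last target. There are 200 camera calls.

## Working session

There is one attempt and no reset: what is moved stays moved. The work goes in short steps, Python scripts to look and compute and a tool call to move; the robot and the scene stay as the last step left them, time stands still between calls to the robot, and variables do not carry over. Pictures are saved under pics/ and viewed, at most 10 in all, crops included, and the job is handed in when it is done.

Besides the shell and the picture viewer there is one more tool, called after "Call:" by a JSON object that holds its "api" and its "payload". apply_moves: Moves the arm, as the interface text tells. Its arguments: {"type":"object","properties":{"plan":{"type":"array"},"grip":{"type":"number"},"newtons":{"type":"number"}},"required":["plan"]}

```bash
mkdir -p pics; cat > h.py <<'E'
import numpy as np, cv2
from bench import manip, imaging, order
def ray(p,c,r):
    K=p["intrinsics"];xd=(c-K[0,2])/K[0,0];yd=(r-K[1,2])/K[1,1];x,y=xd,yd
    for _ in range(20):
        s=1+p["k1"]*(x*x+y*y);x,y=xd/s,yd/s
    return np.array([x,y,np.ones_like(x)])
def atz(p,px,z):
    d=np.array(p["orientation"])@ray(p,*map(float,px));o=np.array(p["origin"])
    return o+d*(z-o[2])/d[2]
def cloud(p,mask):
    r,c=np.nonzero(mask&(p["z_map"]>0));z=p["z_map"][r,c]
    return (np.array(p["orientation"])@(ray(p,c.astype(float),r.astype(float))*z)).T+np.array(p["origin"])
def save(p,n):cv2.imwrite("pics/"+n+".png",p["img"][:,:,::-1])
def best(f,p,l):
    r=f(p,l);return r[0] if r else None
E
cat > a.py <<'E'
from h import *
np.set_printoptions(precision=4,suppress=True)
H={"station":0,"pad_centre":.004,"window":.115,"holder":0,"free_hole":.08,"marker":.004,"dish":0,"grip":.105,"label":.03,"dish_middle":.01,"ball_center":.026,"tape":0,"white_tape":0,"glue":0,"scissors":0,"carton":0,"stapler":0,"strip":0}
for n in("top","scene"):
    p=imaging.camera(n);save(p,n+"1");print(n,p["origin"])
    for l,z in H.items():
        b=best(imaging.pinpoint,p,l)
        if b:print(l,round(b["conf"],2),np.round(b["centre"],1),atz(p,b["centre"],z))
s=manip.observe();print(s["orientation"],s["position"],manip.tcp_to_tips,s["time_s"])
E
python3 a.py
```

```text
top [ 0.366  -0.027   1.3304]
station 0.84 [305.9 228.5] [0.6271 0.0121 0.    ]
pad_centre 0.87 [307.3 230.1] [0.6215 0.0077 0.004 ]
window 0.94 [258.5 211.9] [0.649  0.1396 0.115 ]
holder 0.7 [199.6 292.4] [0.4322 0.3198 0.    ]
free_hole 0.8 [203.8 298.1] [0.4129 0.2865 0.08  ]
marker 0.56 [304.7 241.2] [0.588  0.0148 0.004 ]
dish 0.96 [390.1 245.6] [ 0.579  -0.2393  0.    ]
grip 0.8 [401.6 236.5] [ 0.5881 -0.2548  0.105 ]
label 0.73 [396.3 218.6] [ 0.655 -0.254  0.03 ]
dish_middle 0.79 [392.9 243.9] [ 0.5827 -0.2461  0.01  ]
ball_center 0.43 [395.8 241.6] [ 0.587  -0.2521  0.026 ]
tape 0.82 [294.1 309.1] [0.3887 0.0419 0.    ]
white_tape 0.8 [470.  278.3] [ 0.4836 -0.4787  0.    ]
glue 0.56 [356.9 316.1] [ 0.3707 -0.1404  0.    ]
scissors 0.79 [393.4 196.1] [ 0.7315 -0.2516  0.    ]
carton 0.79 [170.1 220.5] [0.6459 0.4225 0.    ]
stapler 0.61 [254.7 180.9] [0.7725 0.1709 0.    ]
strip 0.64 [321.5 171.1] [ 0.8067 -0.032   0.    ]
scene [ 1.4297 -0.1089  0.8519]
station 0.73 [349.6 291.6] [0.6255 0.0167 0.    ]
pad_centre 0.89 [346.1 291.6] [0.6285 0.0077 0.004 ]
window 0.85 [403.3 259. ] [0.6448 0.134  0.115 ]
holder 0.89 [448.2 236.7] [0.4445 0.3143 0.    ]
free_hole 0.91 [434.9 204.5] [0.3999 0.2772 0.08  ]
marker 0.82 [348.3 280.8] [0.5923 0.0176 0.004 ]
grip 0.68 [232.7 301.7] [ 0.73  -0.247  0.105]
dish_middle 0.73 [238.9 280.9] [ 0.5724 -0.2531  0.01  ]
ball_center 0.72 [240.5 283.1] [ 0.5966 -0.2461  0.026 ]
tape 0.86 [349.3 234.5] [0.4081 0.0438 0.    ]
white_tape 0.63 [157.3 263.8] [ 0.478  -0.4703  0.    ]
glue 0.73 [277.6 230.6] [ 0.3711 -0.1551  0.    ]
scissors 0.55 [237.8 339.1] [ 0.7457 -0.2488  0.    ]
carton 0.65 [522.2 286.2] [0.648  0.4411 0.    ]
stapler 0.67 [422.2 341.7] [0.7913 0.1562 0.    ]
strip 0.68 [336.8 351.8] [ 0.8006 -0.0337  0.    ]
[[ 0.9353  0.3539  0.0001]
 [ 0.3539 -0.9353 -0.    ]
 [ 0.0001  0.     -1.    ]] [ 0.2301 -0.6079  0.2483] 0.017 1.9
```

View pics/top1.png

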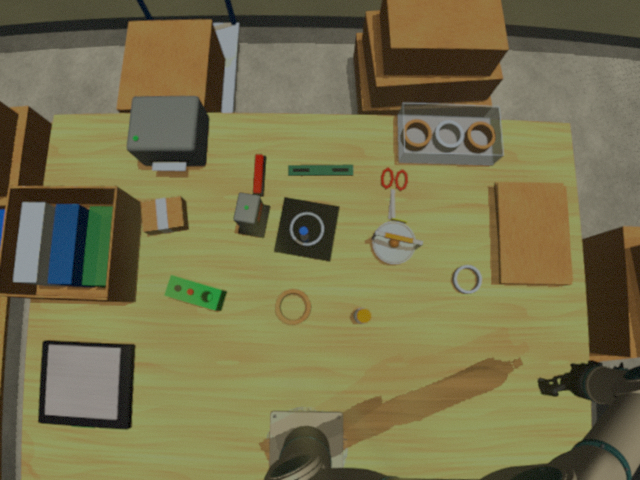

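View pics/scene1.png

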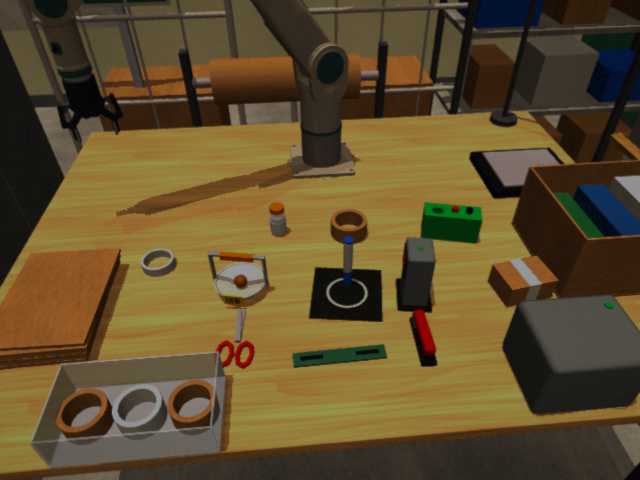

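The top view shows the pad and marker at (305,230), the dish at (395,243) with its label side up in the image (world +x), the block at (196,293) with its free hole at (207,297), and the reader at (248,210). The scene view agrees, with the label facing the camera. Next I refine with depth.

```bash
cat > b.py <<'E'
from h import *
np.set_printoptions(precision=4,suppress=True)
import sys
for n in("top","scene"):
    p=imaging.camera(n);print(n)
    for l,z0,z1 in [("marker",.132,.155),("station",.001,.012),("station",.148,.165),("holder",.072,.086),("dish",.025,.04),("grip",.1,.12),("dish",.095,.125),("ball_center",.02,.05),("label",.012,.05)]:
        b=best(imaging.regions_of,p,l)
        if not b: print(l,"none");continue
        c=cloud(p,b["pixels"]);c=c[(c[:,2]>z0)&(c[:,2]<z1)]
        if len(c)<6: print(l,"few",len(c));continue
        r=cv2.minAreaRect((c[:,:2]*1000).astype(np.float32))
        u=np.linalg.svd(c[:,:2]-c[:,:2].mean(0),full_matrices=False)[2][0]
        print(l,round(b["conf"],2),len(c),"med",np.median(c,0),"rect",np.round(r[0],1),np.round(r[1],1),round(r[2],1),"pca",round(np.degrees(np.arctan2(u[1],u[0])),1))
    if n=="top":
        for l in("free_hole","pad_centre","marker"):
            for b in imaging.regions_of(p,l)[:2]:print(l,b["conf"],b["extent"])
E
python3 b.py
```

```text
top
marker none
station 0.61 2587 med [0.627  0.0122 0.0042] rect [635.3  65.2] [283.5 169.6] 80.5 pca -93.9
station 0.61 633 med [0.6508 0.1669 0.1539] rect [651.5 167.6] [60.4 80.6] 79.9 pca 170.3
holder 0.84 1048 med [0.4296 0.3184 0.0792] rect [429.  319.2] [153.3  61.2] 75.3 pca -104.7
dish 0.7 37 med [0.6159 0.1439 0.0339] rect [634.9 150.3] [38.9 91.4] 46.3 pca 140.2
grip 0.83 252 med [ 0.5832 -0.2435  0.1115] rect [ 583.7 -245.4] [131.4  15.4] 77.3 pca 77.3
dish 0.7 82 med [0.6159 0.1446 0.1114] rect [631.7 152.5] [42.9 91.7] 40.2 pca 132.0
ball_center 0.74 71 med [0.6163 0.1423 0.0356] rect [638.6  96. ] [194.8  74.9] 82.2 pca 127.5
label 0.93 1135 med [ 0.5786 -0.2479  0.0235] rect [ 584.4 -245.8] [124.7 124.2] 32.8 pca 169.0
free_hole 0.63 [164.6, 277.9, 60.1, 33.5]
pad_centre 0.86 [234.7, 194.2, 105.6, 68.4]
scene
marker 0.88 64 med [0.6021 0.0114 0.141 ] rect [597.2  11.4] [23.9 18.2] 11.1 pca -3.5
station 0.56 3032 med [0.6469 0.0172 0.0029] rect [639.8  65.2] [286.8 173. ] 80.9 pca 73.6
station 0.56 636 med [0.66   0.1639 0.1529] rect [655.7 165. ] [59.5 80.8] 81.1 pca -10.4
holder 0.77 752 med [0.439  0.3137 0.0778] rect [429.7 316.4] [149.   68.5] 76.2 pca 72.9
dish 0.72 435 med [ 0.5837 -0.2552  0.0288] rect [ 588.1 -248.8] [128.6 126.3] 32.9 pca 1.3
grip 0.73 347 med [ 0.5908 -0.2468  0.1096] rect [ 589.  -246.3] [130.8  17.7] 78.2 pca -101.8
dish 0.72 418 med [ 0.5908 -0.2469  0.1089] rect [ 588.1 -248.3] [135.2  18.6] 77.9 pca -101.9
ball_center 0.71 119 med [ 0.5956 -0.2471  0.0336] rect [ 591.1 -248.2] [26.9 25.5] 74.0 pca 93.9
label 0.56 1464 med [ 0.5821 -0.2532  0.0222] rect [ 588.5 -248.5] [129.6 126.3] 32.9 pca -2.9
```

Call:
{"api": "apply_moves", "payload": {"plan": [[[2,-1.6,-1],-0.05],[[6,-4.8,-2],-0.15],[[10.5,-8.4,-3],-0.28],[[15,-12,-4],-0.4],[[19.5,-15.5,-5],-0.5],[[24,-19,-5],-0.62],[[28.5,-22.7,-5],-0.74],[[33,-26,-5],-0.85],[[37,-29.5,-5],-0.953],[[41,-32.6,-5],-0.953],[[45,-35.8,-5],-0.953],[[47,-37.4,-5],-0.953]], "grip": 8.5, "newtons": 30}}

```text
time_s: 4.25
position: [0.5237, -0.1145, 0.2986]
orientation: [[0.254, 0.967, 0.001], [0.967, -0.254, -0.0], [-0.0, 0.001, -1.0]]
wrist_force: [0.3, -0.7, -0.5]
gripper_width: 0.0853
grasp_force: 0.0
```

```bash
cat > c.py <<'E'
from h import *
np.set_printoptions(precision=4,suppress=True)
s=manip.observe();print(s["time_s"],s["position"],s["orientation"],s["q"])
p=imaging.camera("wrist");save(p,"w1");print(p["origin"],p["orientation"])
for l,z in(("marker",.004),("pad_centre",.004),("free_hole",.08),("grip",.105)):
    for f in(imaging.pinpoint,):
        b=best(f,p,l)
        if b:print(l,b["conf"],b["centre"],atz(p,b["centre"],z))
b=best(imaging.regions_of,p,"marker")
if b:
    c=cloud(p,b["pixels"]);print(b["conf"],len(c),c.max(0),c.min(0));t=c[c[:,2]>.138]
    if len(t):print("top",len(t),np.median(t,0),cv2.minEnclosingCircle((t[:,:2]*1000).astype(np.float32)))
E
python3 c.py
```

```text
4.25 [ 0.5237 -0.1145  0.2986] [[ 0.2537  0.9673  0.0008]
 [ 0.9673 -0.2537 -0.0004]
 [-0.0002  0.0008 -1.    ]] [ 0.3714  0.4195 -0.2997  1.7653  0.146   0.9777 -0.242 ]
[ 0.5414 -0.0494  0.4225] [[ 0.9674 -0.2445 -0.0666]
 [-0.2534 -0.9327 -0.2565]
 [ 0.0007  0.265  -0.9642]]
marker 0.79 [360.9, 65.7] [0.598  0.0102 0.004 ]
pad_centre 0.97 [386.4, 52.6] [0.6267 0.0155 0.004 ]
grip 0.61 [419.3, 327.8] [ 0.5863 -0.2472  0.105 ]
0.76 1772 [0.6331 0.0611 0.1447] [0.5842 0.0028 0.0008]
top 894 [0.5952 0.0139 0.1422] ((595.581298828125, 14.191118240356445), 11.048233032226562)
```

Call:
{"api": "apply_moves", "payload": {"plan": [[[4,1,0],0],[[8,2.2,0],0],[[12,3.2,0],0],[[14.2,3.8,2],0],[[14.2,3.8,5.5],0],[[14.2,3.8,9.5],0],[[14.2,3.8,13.5],0],[[14.2,3.8,16],0],[[14.2,3.8,17.2],0],[[14.2,3.8,17.4],0],[[14.2,3.8,17.4],0]]}}

```text
time_s: 5.65
position: [0.5963, 0.0108, 0.1251]
orientation: [[0.255, 0.967, 0.001], [0.967, -0.255, -0.0], [0.0, 0.001, -1.0]]
wrist_force: [0.2, -0.3, -0.1]
gripper_width: 0.0848
grasp_force: 0.0
```

Call:
{"api": "apply_moves", "payload": {"plan": [[[0,0,0],0],[[0,0,0],0],[[0,0,0],0],[[0,0,0],0],[[0,0,0],0],[[0,0,0],0],[[0,0,0],0],[[0,0,0],0]], "grip": 1.5, "newtons": 30}}

```text
time_s: 6.45
position: [0.5955, 0.0118, 0.1248]
orientation: [[0.253, 0.967, 0.0], [0.967, -0.253, 0.0], [0.0, 0.0, -1.0]]
wrist_force: [-1.9, 0.4, 5.0]
gripper_width: 0.0211
grasp_force: 29.3
```

Call:
{"api": "apply_moves", "payload": {"plan": [[[0,0,-1.5],0],[[0,0,-4.5],0],[[0,0,-8.5],0],[[0.5,-0.5,-11.5],0],[[3,-3,-13],0],[[6,-6.6,-13],0],[[9,-10.2,-13],0],[[12,-13.6,-13],0],[[15,-17,-13],0],[[17,-19,-13],0],[[17.6,-19.6,-13],0],[[17.6,-19.6,-13],0]]}}

```text
time_s: 7.65
position: [0.4501, 0.2324, 0.2543]
orientation: [[0.251, 0.968, 0.0], [0.968, -0.251, 0.0], [0.0, 0.0, -1.0]]
wrist_force: [0.8, -0.3, -0.2]
gripper_width: 0.0214
grasp_force: 29.6
```

```bash
cat > d.py <<'E'
from h import *
np.set_printoptions(precision=4,suppress=True)
s=manip.observe();print(s["time_s"],s["position"],s["wrist_force"])
p=imaging.camera("wrist");save(p,"w2")
for l,z in(("free_hole",.08),("holder",0),("marker",.13)):
    b=best(imaging.pinpoint,p,l)
    if b:print(l,b["conf"],b["centre"],atz(p,b["centre"],z))
b=best(imaging.regions_of,p,"holder")
if b:
    c=cloud(p,b["pixels"]);t=c[(c[:,2]>.072)&(c[:,2]<.086)];r=cv2.minAreaRect((t[:,:2]*1000).astype(np.float32));print(len(t),np.median(t[:,2]),r,cv2.boxPoints(r))
E
python3 d.py
```

```text
7.65 [0.4501 0.2324 0.2543] [ 0.8286 -0.3143 -0.1875]
free_hole 0.69 [275.0, 175.8] [0.4216 0.2777 0.08  ]
holder 0.85 [281.6, 122.8] [0.4305 0.3209 0.    ]
marker 0.68 [321.1, 231.2] [0.4498 0.2356 0.13  ]
```

View pics/w2.png

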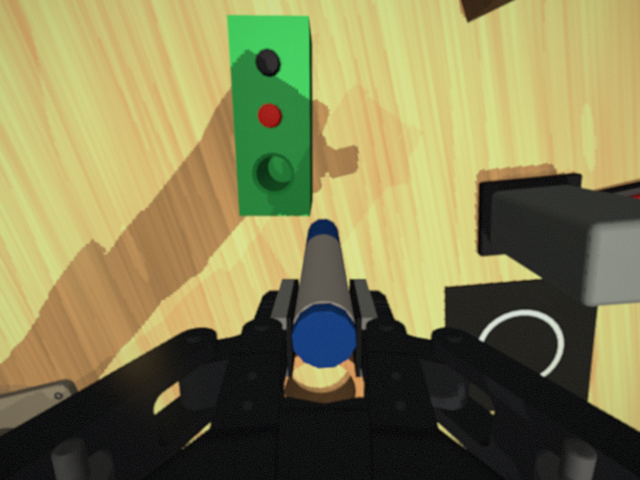

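Call:
{"api": "apply_moves", "payload": {"plan": [[[1.2,-1.3,0],0],[[2.6,-2.8,0],0],[[3.5,-3.8,0.8],0],[[3.7,-4,2],0],[[3.7,-4,3.2],0],[[3.7,-4,4],0],[[3.7,-4,4],0],[[3.7,-4,4],0]]}}

```text
time_s: 8.7
position: [0.4216, 0.2768, 0.214]
orientation: [[0.254, 0.967, -0.0], [0.967, -0.254, -0.001], [-0.001, -0.0, -1.0]]
wrist_force: [0.9, -0.5, -0.8]
gripper_width: 0.0209
grasp_force: 29.6
```

```bash
sed -i 's/"w2"/"w3"/;s/("marker",.13)/("marker",.092)/' d.py; cat >> d.py <<'E'
g=p["img"].astype(int)
def px(c,r,z):return atz(p,(c,r),z)
# pens: dark/red blobs
for nm,m in(("red",(g[...,0]>120)&(g[...,1]<70)&(g[...,2]<70)),("black",(g.max(2)<70))):
    m=m.astype(np.uint8);m[260:]=0;m[:,420:]=0;n,L,S,C=cv2.connectedComponentsWithStats(m)
    for i in range(1,n):
        if 150<S[i,4]<3000:print(nm,S[i],C[i],px(*C[i],.093))
cv2.imwrite("pics/w3c.png",cv2.resize(p["img"][100:400,170:470,::-1],(600,600)))
E
python3 d.py
```

```text
8.7 [0.4216 0.2768 0.214 ] [ 0.8902 -0.55   -0.8416]
free_hole 0.95 [322.5, 229.9] [0.4218 0.2781 0.08  ]
holder 0.89 [320.0, 163.2] [0.4302 0.32   0.    ]
marker 0.97 [321.3, 235.7] [0.4207 0.2772 0.092 ]
14811 0.07832598313860889 ((429.96063232421875, 318.4531555175781), (150.2959747314453, 60.12135314941406), 75.18433380126953) [[381.6833 253.4904]
 [439.8058 238.1167]
 [478.238  383.4159]
 [420.1154 398.7896]]
red [308 155  23  24 414] [318.8671 166.7512] [0.4314 0.3239 0.093 ]
black [  0   0  35  10 192] [11.6302  3.026 ] [0.2817 0.46   0.093 ]
black [306  96  27  28 583] [318.8473 109.5746] [0.4407 0.3587 0.093 ]
black [300 215  16  29 235] [306.7617 227.9872] [0.4124 0.2854 0.093 ]
black [324 218  15  25 171] [333.1404 228.6842] [0.4301 0.2803 0.093 ]
```

View pics/w3c.png

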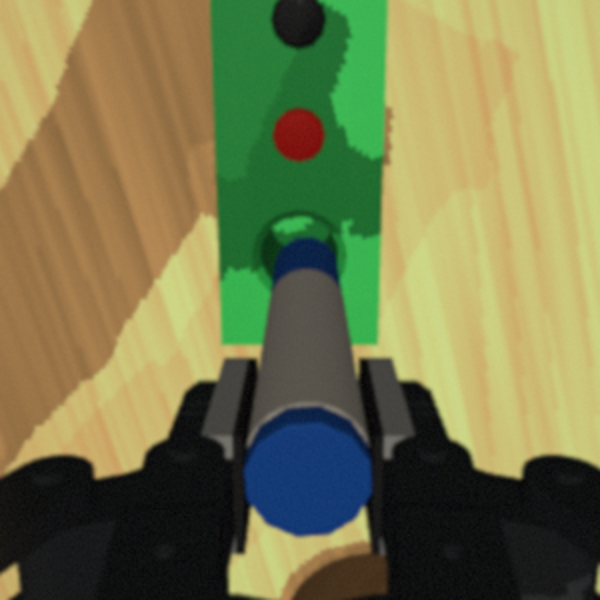

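Call:
{"api": "apply_moves", "payload": {"plan": [[[0.15,-0.1,0],0],[[0.25,-0.18,0],0],[[0.25,-0.18,0.5],0],[[0.25,-0.18,1.1],0],[[0.25,-0.18,1.7],0],[[0.25,-0.18,2.3],0],[[0.25,-0.18,2.7],0],[[0.25,-0.18,2.7],0]]}}

```text
time_s: 9.75
position: [0.4198, 0.28, 0.1865]
orientation: [[0.253, 0.967, -0.001], [0.967, -0.253, -0.001], [-0.001, -0.001, -1.0]]
wrist_force: [0.3, 0.1, 0.0]
gripper_width: 0.0213
grasp_force: 29.6
```

Call:
{"api": "apply_moves", "payload": {"plan": [[[0,0,0.6],0],[[0,0,1.5],0],[[0,0,2.5],0],[[0,0,3.5],0],[[0,0,4.4],0],[[0,0,4.9],0],[[0,0,5],0],[[0,0,5],0]]}}

```text
time_s: 10.55
position: [0.4201, 0.2804, 0.1372]
orientation: [[0.253, 0.967, -0.0], [0.967, -0.253, -0.0], [-0.0, -0.0, -1.0]]
wrist_force: [0.7, 0.1, -0.3]
gripper_width: 0.0211
grasp_force: 29.6
```

Call:
{"api": "apply_moves", "payload": {"plan": [[[0,0,0],0],[[0,0,0],0],[[0,0,0],0],[[0,0,0],0],[[0,0,0],0],[[0,0,0],0]], "grip": 7}}

```text
time_s: 11.15
position: [0.4201, 0.2803, 0.1374]
orientation: [[0.253, 0.967, 0.0], [0.967, -0.253, 0.0], [0.0, 0.0, -1.0]]
wrist_force: [0.5, 0.4, -0.0]
gripper_width: 0.0703
grasp_force: 0.0
```

Call:
{"api": "apply_moves", "payload": {"plan": [[[0,0,-2],0],[[0,0,-6],0],[[0,0,-10],0],[[-1,0.6,-13.5],0],[[-4,2.5,-15],0],[[-8,5,-15],0],[[-12,7.5,-15],0],[[-16,10,-15],0],[[-20,12.6,-15],0],[[-24,15.1,-15],0],[[-28,17.6,-15],0],[[-30,18.9,-15],0]]}}

```text
time_s: 12.35
position: [0.5274, -0.063, 0.2871]
orientation: [[0.259, 0.966, 0.0], [0.966, -0.259, -0.002], [-0.002, 0.001, -1.0]]
wrist_force: [-0.2, -0.7, -0.2]
gripper_width: 0.0699
grasp_force: 0.0
```

```bash
cat > e.py <<'E'
from h import *
import sys
np.set_printoptions(precision=4,suppress=True)
s=manip.observe();print(s["time_s"],s["position"],s["orientation"].tolist() if 0 else np.array(s["orientation"])[:2,:2],s["q"])
def look(n,ls,z):
    p=imaging.camera(n);b=best(imaging.regions_of,p,ls)
    if b:
        c=cloud(p,b["pixels"]);c=c[(c[:,2]>z[0])&(c[:,2]<z[1])]
        if len(c)>5:
            r=cv2.minAreaRect((c[:,:2]*1000).astype(np.float32));print(n,ls,round(b["conf"],2),len(c),np.median(c,0),np.round(r[0],1),np.round(r[1],1),r[2])
    return p
E
cat > f.py <<'E'
from e import *
p=look("wrist","grip",(.095,.125));save(p,"w4")
for l,z in(("grip",.105),("label",.03),("dish_middle",.01),("ball_center",.026)):
    b=best(imaging.pinpoint,p,l)
    if b:print(l,round(b["conf"],2),b["centre"],atz(p,b["centre"],z))
t=imaging.camera("scene")
b=best(imaging.regions_of,t,"marker")
if b:c=cloud(t,b["pixels"]);print("marker",b["conf"],np.median(c,0),c.max(0))
E
python3 f.py
```

```text
12.35 [ 0.5274 -0.063   0.2871] [[ 0.2587  0.966 ]
 [ 0.966  -0.2587]] [ 0.2544  0.4224 -0.2714  1.794   0.139   0.9434 -0.3378]
wrist grip 0.87 96 [ 0.5815 -0.2388  0.1038] [ 581.  -242.8] [25.3  2.5] 80.11888885498047
grip 0.79 [429.3, 376.5] [ 0.5868 -0.2439  0.105 ]
label 0.73 [471.7, 336.3] [ 0.6553 -0.263   0.03  ]
dish_middle 0.91 [405.0, 327.7] [ 0.5837 -0.2442  0.01  ]
ball_center 0.51 [410.5, 332.5] [ 0.5872 -0.2423  0.026 ]
marker 0.59 [0.4282 0.2783 0.114 ] [0.4355 0.3728 0.1498]
```

Call:
{"api": "apply_moves", "payload": {"plan": [[[-3,1.9,0],-0.02],[[-7,4.5,1],-0.04],[[-11,7.1,2],-0.045],[[-14.5,9.3,3],-0.045],[[-16,10.3,4],-0.045],[[-16.1,10.4,4.7],-0.045],[[-16.1,10.4,5],-0.045],[[-16.1,10.4,5],-0.045]], "grip": 8.5}}

```text
time_s: 13.55
position: [0.5868, -0.2368, 0.2371]
orientation: [[0.206, 0.979, -0.001], [0.979, -0.206, 0.002], [0.002, -0.001, -1.0]]
wrist_force: [-0.3, 1.0, 0.5]
gripper_width: 0.0846
grasp_force: 0.0
```

```bash
sed -i 's/"w4"/"w5"/' f.py; python3 f.py
```

```text
13.55 [ 0.5868 -0.2368  0.2371] [[ 0.206   0.9786]
 [ 0.9786 -0.206 ]] [ 0.4887  0.6239 -0.2473  1.5746  0.1727  0.966  -0.0199]
wrist grip 0.77 3245 [ 0.5877 -0.2399  0.1109] [ 586.5 -246.8] [133.8  13.8] 77.96710968017578
grip 0.76 [325.1, 244.9] [ 0.5864 -0.2462  0.105 ]
label 0.58 [400.5, 220.7] [ 0.656  -0.2595  0.03  ]
dish_middle 0.96 [323.4, 217.9] [ 0.5849 -0.2463  0.01  ]
ball_center 0.6 [326.1, 222.2] [ 0.5874 -0.2475  0.026 ]
marker 0.7 [0.4291 0.2773 0.1159] [0.4357 0.2891 0.1502]
```

View pics/w5.png

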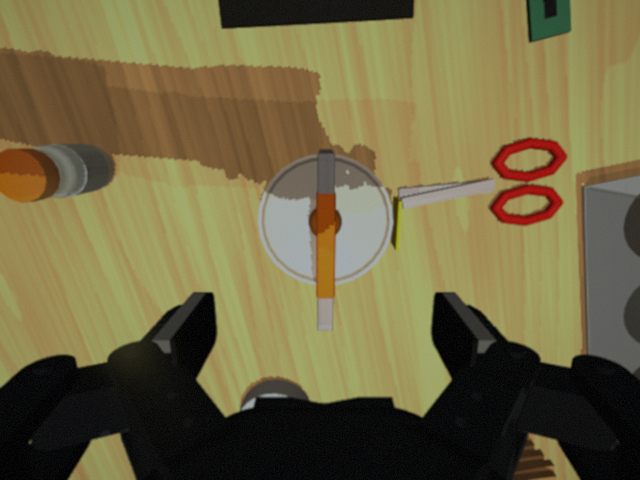

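Call:
{"api": "apply_moves", "payload": {"plan": [[[-0.5,0.1,1],0],[[-0.9,0.15,3.5],0],[[-0.95,0.15,6.5],0],[[-0.95,0.15,9.5],0],[[-0.95,0.15,11.8],0],[[-0.95,0.15,13],0],[[-0.95,0.15,13.3],0],[[-0.95,0.15,13.3],0],[[-0.95,0.15,13.3],0]]}}

```text
time_s: 14.85
position: [0.5872, -0.2498, 0.1055]
orientation: [[0.21, 0.978, 0.002], [0.978, -0.21, -0.001], [-0.0, 0.002, -1.0]]
wrist_force: [-0.4, -0.5, 0.3]
gripper_width: 0.0851
grasp_force: 0.0
```

```bash
cat > g.py <<'E'
from e import *
p=look("wrist","grip",(.1,.125));cv2.imwrite("pics/w6.png",p["img"][:,:,::-1])
b=best(imaging.pinpoint,p,"grip");print(b and (b["conf"],b["centre"],atz(p,b["centre"],.105)))
E
python3 g.py
```

```text
14.85 [ 0.5872 -0.2498  0.1055] [[ 0.2095  0.9778]
 [ 0.9778 -0.2095]] [ 0.4816  0.7881 -0.207   1.6669  0.2261  0.7079 -0.0492]
wrist grip 0.58 10301 [ 0.5911 -0.2251  0.111 ] [ 608.1 -234.8] [102.   51.6] 77.81524658203125
(0.59, [315.0, 307.9], array([ 0.5858, -0.2442,  0.105 ]))
```

Call:
{"api": "apply_moves", "payload": {"plan": [[[0.15,0,0.05],0],[[0.3,0,0.1],0],[[0.3,0,0.1],0],[[0.3,0,0.1],0],[[0.3,0,0.1],0]], "grip": 1.9, "newtons": 20}}

```text
time_s: 15.5
position: [0.5869, -0.2466, 0.1033]
orientation: [[0.21, 0.978, -0.0], [0.978, -0.21, -0.0], [-0.0, 0.0, -1.0]]
wrist_force: [0.6, 0.2, 0.0]
gripper_width: 0.0189
grasp_force: 0.0
```

Call:
{"api": "apply_moves", "payload": {"plan": [[[0,0,0],0],[[0,0,0],0],[[0,0,0],0],[[0,0,0],0],[[0,0,0],0]], "grip": 0.9, "newtons": 20}}

```text
time_s: 16.0
position: [0.5866, -0.2465, 0.1033]
orientation: [[0.21, 0.978, -0.001], [0.978, -0.21, 0.0], [-0.0, -0.001, -1.0]]
wrist_force: [-3.3, 0.1, 1.3]
gripper_width: 0.0137
grasp_force: 23.8
```

Call:
{"api": "apply_moves", "payload": {"plan": [[[0,0,0],0],[[0,0,0],0],[[0,0,0],0],[[0,0,0],0],[[0,0,0],0],[[0,0,0],0]], "newtons": 70}}

```text
time_s: 16.6
position: [0.5868, -0.2466, 0.1034]
orientation: [[0.21, 0.978, -0.0], [0.978, -0.21, -0.0], [-0.0, -0.0, -1.0]]
wrist_force: [-4.1, 0.5, 4.4]
gripper_width: 0.013
grasp_force: 68.8
```

```bash
cat > g.py <<'E'
from e import *
R=np.array(s["orientation"]);print("rot",R.tolist(),"f",s["wrist_force"],s["gripper_width"])
# ball vs dish
for n in("scene","wrist"):
    p=imaging.camera(n)
    for l in("ball_center","dish_middle","label","grip"):
        for b in imaging.pinpoint(p,l)[:1]:
            z={"ball_center":.026,"dish_middle":.01,"label":.03,"grip":.105}[l]+s["position"][2]-.105
            print(n,l,round(b["conf"],2),np.round(b["centre"]),atz(p,b["centre"],z))
save(p,"wl");save(imaging.camera("scene"),"sl")
E
python3 g.py
```

```text
16.6 [ 0.5868 -0.2466  0.1034] [[ 0.2095  0.9778]
 [ 0.9778 -0.2095]] [ 0.4764  0.7899 -0.2059  1.6704  0.2261  0.705  -0.0541]
rot [[0.20951931210167804, 0.9778044632391, -0.00029920918309509333], [0.9778045061494343, -0.20951932511795887, -1.2489034058469117e-05], [-7.490193935508106e-05, -0.0002899513936869518, -0.9999999551589432]] f [-4.0854  0.5077  4.3807] 0.012981746637742441
scene ball_center 0.66 [241. 282.] [ 0.5928 -0.2448  0.0244]
scene dish_middle 0.84 [240. 283.] [ 0.5777 -0.2506  0.0084]
scene label 0.67 [234. 302.] [ 0.6607 -0.2587  0.0284]
scene grip 0.84 [236. 256.] [ 0.584  -0.2467  0.1034]
wrist label 0.63 [444. 260.] [ 0.6553 -0.2624  0.0284]
wrist grip 0.77 [320. 322.] [ 0.5861 -0.2467  0.1034]
```

Call:
{"api": "apply_moves", "payload": {"plan": [[[0,0,-0.05],0],[[0,0,-0.15],0],[[0,0,-0.3],0],[[0,0,-0.5],0],[[0,0,-0.75],0],[[0,0,-1.05],0],[[0,0,-1.3],0],[[0,0,-1.5],0],[[0,0,-1.65],0],[[0,0,-1.75],0],[[0,0,-1.8],0],[[0,0,-1.8],0]]}}

```text
time_s: 18.35
position: [0.5869, -0.2465, 0.1213]
orientation: [[0.209, 0.978, 0.0], [0.978, -0.209, -0.0], [0.0, 0.0, -1.0]]
wrist_force: [-0.2, 0.7, -4.3]
gripper_width: 0.013
grasp_force: 68.2
```

```bash
python3 g.py
```

```text
18.35 [ 0.5869 -0.2465  0.1213] [[ 0.2094  0.9778]
 [ 0.9778 -0.2094]] [ 0.4804  0.7658 -0.2125  1.6609  0.219   0.7382 -0.048 ]
rot [[0.2094267831683105, 0.977824329511975, 5.5733566212658075e-05], [0.9778243310993456, -0.20942678290806702, -1.0530645856433267e-05], [1.374979747990811e-06, 5.670303638784431e-05, -0.9999999983914376]] f [-0.2279  0.7048 -4.2732] 0.012955153869674375
scene ball_center 0.49 [422. 340.] [0.8181 0.1428 0.0423]
scene dish_middle 0.8 [240. 277.] [ 0.5742 -0.2493  0.0263]
scene label 0.85 [230. 296.] [ 0.6571 -0.2638  0.0463]
scene grip 0.8 [234. 249.] [ 0.5801 -0.2489  0.1213]
wrist label 0.69 [441. 258.] [ 0.654  -0.2611  0.0463]
wrist grip 0.83 [323. 324.] [ 0.587  -0.2476  0.1213]
```

View pics/wl.png

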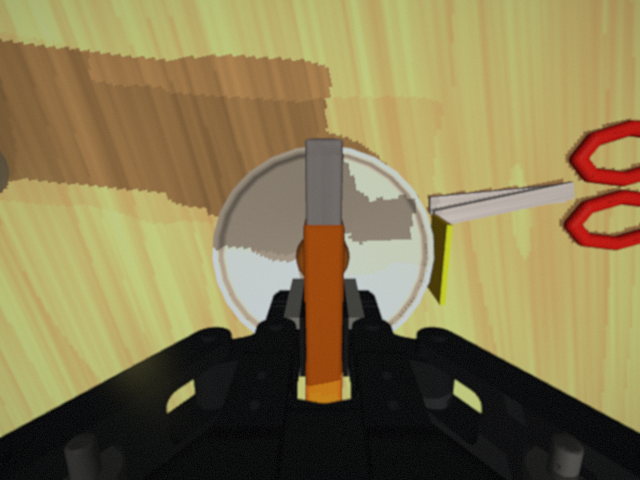

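Call:
{"api": "apply_moves", "payload": {"plan": [[[0,0,-0.05],0],[[0,0,-0.3],0],[[0,0,-0.8],0],[[0,0,-1.5],0],[[0,0,-2.4],0],[[0,0,-3.4],0],[[0,0,-4.4],0],[[0,0,-5.3],0],[[0,0,-6],0],[[0,0,-6.4],0],[[0,0,-6.65],0],[[0,0,-6.7],0]]}}

```text
time_s: 20.1
position: [0.5869, -0.2465, 0.1884]
orientation: [[0.209, 0.978, 0.0], [0.978, -0.209, -0.0], [-0.0, 0.0, -1.0]]
wrist_force: [0.0, -0.3, -3.8]
gripper_width: 0.0125
grasp_force: 68.2
```

```bash
cat > plan.py <<'E'
import numpy as np
p0=np.array([.5868,-.2465]);p1=np.array([.6255,.009]);a0=np.radians(-12.1);turn=np.radians(-92.5)
N=48;S=lambda t:10*t**3-15*t**4+6*t**5
for c in range(4):
    s0=S(12*c/N);a=a0-turn*s0  # tool y world angle
    y=np.array([np.cos(a),np.sin(a)]);x=np.array([-y[1],y[0]]) # z down: x = y cross z
    L=[]
    for k in range(1,13):
        ds=S((12*c+k)/N)-s0;d=(p1-p0)*ds*100
        L.append([[round(d@x,2),round(d@y,2),0],round(turn*ds,3)])
    print(L)
E
python3 plan.py; python3 -c "
from bench import manip;s=manip.observe();print(s['position'],s['q'])"
```

```text
[[[np.float64(0.0), np.float64(-0.0), 0], np.float64(-0.0)], [[np.float64(0.02), np.float64(-0.0), 0], np.float64(-0.001)], [[np.float64(0.06), np.float64(-0.0), 0], np.float64(-0.004)], [[np.float64(0.13), np.float64(-0.01), 0], np.float64(-0.008)], [[np.float64(0.25), np.float64(-0.02), 0], np.float64(-0.016)], [[np.float64(0.41), np.float64(-0.03), 0], np.float64(-0.026)], [[np.float64(0.64), np.float64(-0.04), 0], np.float64(-0.04)], [[np.float64(0.92), np.float64(-0.06), 0], np.float64(-0.057)], [[np.float64(1.26), np.float64(-0.08), 0], np.float64(-0.079)], [[np.float64(1.66), np.float64(-0.1), 0], np.float64(-0.104)], [[np.float64(2.14), np.float64(-0.13), 0], np.float64(-0.134)], [[np.float64(2.67), np.float64(-0.16), 0], np.float64(-0.167)]]
[[[np.float64(0.6), np.float64(0.06), 0], np.float64(-0.037)], [[np.float64(1.25), np.float64(0.13), 0], np.float64(-0.079)], [[np.float64(1.97), np.float64(0.21), 0], np.float64(-0.123)], [[np.float64(2.73), np.float64(0.29), 0], np.float64(-0.172)], [[np.float64(3.55), np.float64(0.38), 0], np.float64(-0.223)], [[np.float64(4.41), np.f
[... 1344 characters left out ...]
4(-0.088)], [[np.float64(0.32), np.float64(1.73), 0], np.float64(-0.11)], [[np.float64(0.37), np.float64(2.0), 0], np.float64(-0.127)], [[np.float64(0.41), np.float64(2.22), 0], np.float64(-0.141)], [[np.float64(0.44), np.float64(2.39), 0], np.float64(-0.152)], [[np.float64(0.47), np.float64(2.5), 0], np.float64(-0.159)], [[np.float64(0.48), np.float64(2.57), 0], np.float64(-0.164)], [[np.float64(0.49), np.float64(2.61), 0], np.float64(-0.166)], [[np.float64(0.49), np.float64(2.63), 0], np.float64(-0.167)], [[np.float64(0.49), np.float64(2.63), 0], np.float64(-0.167)]]
[ 0.58692716 -0.24651938  0.18840935] [ 0.49334931  0.68199581 -0.23372276  1.61277099  0.19227675  0.86943312
 -0.02534937]
```

Call:
{"api": "apply_moves", "payload": {"plan": [[[0,0,0],0],[[0.02,0,0],-0.001],[[0.06,0,0],-0.004],[[0.13,-0.01,0],-0.008],[[0.25,-0.02,0],-0.016],[[0.41,-0.03,0],-0.026],[[0.64,-0.04,0],-0.04],[[0.92,-0.06,0],-0.057],[[1.26,-0.08,0],-0.079],[[1.66,-0.1,0],-0.104],[[2.14,-0.13,0],-0.134],[[2.67,-0.16,0],-0.167]]}}

```text
time_s: 21.3
position: [0.5911, -0.2196, 0.1883]
orientation: [[0.041, 0.999, 0.0], [0.999, -0.041, 0.0], [0.0, 0.0, -1.0]]
wrist_force: [0.9, 0.4, -3.9]
gripper_width: 0.0128
grasp_force: 68.2
```

Call:
{"api": "apply_moves", "payload": {"plan": [[[0.6,0.06,0],-0.037],[[1.25,0.13,0],-0.079],[[1.97,0.21,0],-0.123],[[2.73,0.29,0],-0.172],[[3.55,0.38,0],-0.223],[[4.41,0.47,0],-0.277],[[5.31,0.57,0],-0.334],[[6.25,0.67,0],-0.392],[[7.21,0.77,0],-0.453],[[8.19,0.87,0],-0.515],[[9.19,0.98,0],-0.577],[[10.19,1.09,0],-0.64]]}}

```text
time_s: 22.5
position: [0.6064, -0.1179, 0.1884]
orientation: [[-0.565, 0.825, 0.0], [0.825, 0.565, -0.0], [-0.0, 0.0, -1.0]]
wrist_force: [-0.5, -0.2, -3.1]
gripper_width: 0.0129
grasp_force: 68.2
```

Call:
{"api": "apply_moves", "payload": {"plan": [[[0.74,0.68,0],-0.063],[[1.48,1.36,0],-0.126],[[2.2,2.03,0],-0.187],[[2.91,2.69,0],-0.248],[[3.6,3.33,0],-0.306],[[4.26,3.94,0],-0.363],[[4.9,4.53,0],-0.417],[[5.5,5.09,0],-0.468],[[6.07,5.61,0],-0.517],[[6.6,6.1,0],-0.561],[[7.08,6.55,0],-0.603],[[7.52,6.96,0],-0.64]]}}

```text
time_s: 23.7
position: [0.6218, -0.017, 0.1883]
orientation: [[-0.946, 0.326, 0.0], [0.326, 0.946, -0.0], [-0.0, -0.0, -1.0]]
wrist_force: [-1.1, 0.6, -4.4]
gripper_width: 0.0125
grasp_force: 68.2
```

Call:
{"api": "apply_moves", "payload": {"plan": [[[0.1,0.53,0],-0.033],[[0.18,0.99,0],-0.063],[[0.26,1.39,0],-0.088],[[0.32,1.73,0],-0.11],[[0.37,2.0,0],-0.127],[[0.41,2.22,0],-0.141],[[0.44,2.39,0],-0.152],[[0.47,2.5,0],-0.159],[[0.48,2.57,0],-0.164],[[0.49,2.61,0],-0.166],[[0.49,2.63,0],-0.167],[[0.49,2.63,0],-0.167]]}}

```text
time_s: 24.9
position: [0.6258, 0.0089, 0.1883]
orientation: [[-0.986, 0.167, 0.0], [0.167, 0.986, -0.0], [-0.0, -0.0, -1.0]]
wrist_force: [-1.3, 0.8, -3.8]
gripper_width: 0.0127
grasp_force: 68.2
```

```bash
cat > k.py <<'E'
from e import *
print(np.array(s["orientation"]).round(4).tolist(),s["wrist_force"],np.abs(s["qvel"]).max())
dz=s["position"][2]-.1034
for n in("top","scene","wrist"):
    p=look(n,"grip",(.185,.205));save(p,n+"F")
    for l,z in(("grip",.105+dz),("dish_middle",.01+dz),("ball_center",.026+dz),("label",.03+dz),("window",.115),("pad_centre",.004),("station",0)):
        b=best(imaging.pinpoint,p,l)
        if b:print(n,l,round(b["conf"],2),np.round(b["centre"]),atz(p,b["centre"],z))
    b=best(imaging.regions_of,p,"station")
    if b:
        c=cloud(p,b["pixels"]);t=c[(c[:,2]>.148)&(c[:,2]<.162)]
        if len(t)>20:print("box",len(t),cv2.minAreaRect((t[:,:2]*1000).astype(np.float32)))
    b=best(imaging.regions_of,p,"dish")
    if b:
        c=cloud(p,b["pixels"]);t=c[(c[:,2]>.105)&(c[:,2]<.125)]
        if len(t)>20:print("rim",len(t),np.percentile(c[:,2],[2,50]),cv2.minAreaRect((t[:,:2]*1000).astype(np.float32)))
E
python3 k.py
```

```text
24.9 [0.6258 0.0089 0.1883] [[-0.9859  0.1672]
 [ 0.1672  0.9859]] [ 0.3244  0.7378 -0.6558  1.6371  0.5283  0.9508  0.8828]
[[-0.9859, 0.1672, 0.0], [0.1672, 0.9859, -0.0001], [-0.0001, -0.0001, -1.0]] [-1.3098  0.7672 -3.7517] 0.0024896123525417393
top grip 0.69 89 [0.5821 0.0164 0.1963] [581.9  16.1] [13.1 46.8] 81.13284301757812
top grip 0.9 [306. 216.] [0.6239 0.0077 0.1899]
top dish_middle 0.91 [307. 222.] [0.628  0.0074 0.0949]
top label 0.93 [280. 217.] [0.6367 0.0813 0.1149]
top window 0.67 [258. 216.] [0.6386 0.1406 0.115 ]
box 642 ((651.8593139648438, 168.0252685546875), (60.467262268066406, 80.87208557128906), 80.55179595947266)
rim 334 [0.0941 0.1096] ((599.9725341796875, 35.19612121582031), (113.90271759033203, 52.37778854370117), 42.24755859375)
scene grip 0.71 232 [0.6467 0.0044 0.1956] [635.    6.8] [ 14.  122.9] 79.60890197753906
scene grip 0.96 [349. 233.] [0.6311 0.0097 0.1899]
scene dish_middle 0.73 [346. 263.] [0.6251 0.0069 0.0949]
scene ball_center 0.58 [347. 260.] [0.6325 0.0063 0.1109]
scene label 0.89 [376. 258.] [0.6363 0.0731 0.1149]
scene window 0.97 [404. 264.] [0.6597 0.1333 0.115 ]
scene pad_centre 0.69 [345. 294.] [0.6344 0.0033 0.004 ]
scene station 0.83 [347. 295.] [0.6348 0.0087 0.    ]
box 23 ((692.856201171875, -2.70638370513916), (11.192571640014648, 4.807927131652832), 89.36334228515625)
rim 896 [0.001  0.1086] ((627.7597045898438, 8.205001831054688), (128.07296752929688, 125.73104858398438), 11.892395973205566)
wrist grip 0.69 9839 [0.6026 0.0131 0.196 ] [607.6   5.9] [27.  96.4] 80.3132553100586
wrist grip 0.6 [322. 322.] [0.6263 0.0088 0.1899]
wrist window 0.63 [543. 257.] [0.6467 0.1328 0.115 ]
box 6773 ((650.827880859375, 144.0594482421875), (80.75541687011719, 25.345109939575195), 0.9665923714637756)
rim 16017 [0.0971 0.1106] ((619.4749145507812, 12.736434936523438), (132.16015625, 107.68386840820312), 80.83838653564453)
```

View pics/sceneF.png

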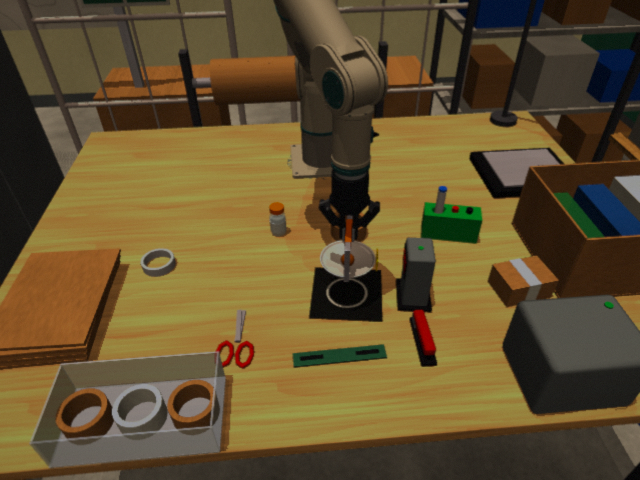

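View pics/wristF.png

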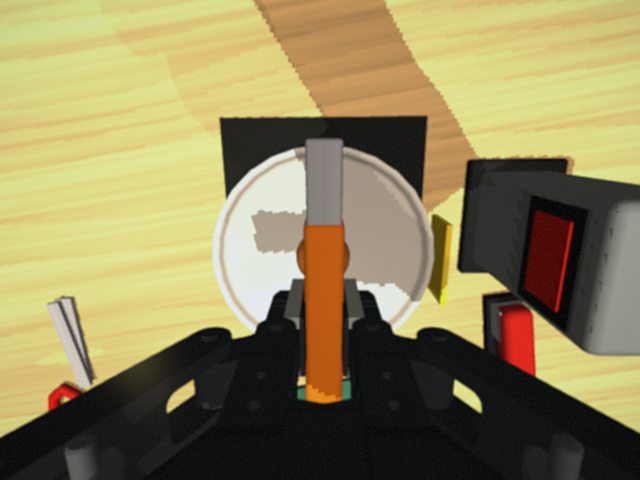

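The scene view shows the marker standing in the block at (440,205), the dish level over the pad at (347,260) and the ball in its middle. The wrist view shows the dish centred on the pad and its label parallel to the red window at (548,258). I'll let it settle and hand in.

Call:
{"api": "apply_moves", "payload": {"plan": [[[0,0,0],0],[[0,0,0],0],[[0,0,0],0],[[0,0,0],0],[[0,0,0],0],[[0,0,0],0],[[0,0,0],0],[[0,0,0],0]]}}

```text
time_s: 27.35
position: [0.6257, 0.009, 0.1883]
orientation: [[-0.986, 0.167, 0.0], [0.167, 0.986, 0.0], [-0.0, 0.0, -1.0]]
wrist_force: [-0.3, 0.7, -4.0]
gripper_width: 0.0125
grasp_force: 68.2
```

```bash
python3 -c "
from bench import order;print(order.finish_job())"
```

```text
the job is handed in; nothing more can be done
None
```

The job is handed in at about 27 s: the marker stands in the free hole, and the dish is held level and still over the middle of the pad, label at window height and squarely facing the red window, with the ball in its middle (no verdict was returned).

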